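Push the stray tin into its lane of the tin file

ROBOT

A 6-joint arm with a two-finger parallel gripper is mounted at the origin on a cart in front of the work surface, level with it; the furniture and walls round the work are solid. World frame = base frame: x ahead of the robot, y to its left, z up, the work surface at z = 0. Lengths are in m, angles in rad, forces in N, time in s.
With the tool pointing down it reaches from about 0.35 to 0.85 m from the base axis. Payload 8.1 kg.
Tool frame: the origin (TCP) lies at the centre of the arm's flange, where the gripper is bolted on; the fingertips stand 186 mm ahead of it and the grasp point (between the pads) lies 167 mm ahead of it; z points along the fingers, y is the line along which they close (so a half turn about z gives the same grasp; the last joint's range is limited). The gripper opens to 93 mm and grips with 3 to 60 N. Pads are 15 mm wide; open, the fingers measure 128 mm over their backs; the gripper's body (75 mm by 188 mm) begins 65 mm behind the grasp point.
Start: joints at [1.098, 0.13, 1.488, -0, 1.523, -0.085], TCP at [0.227, 0.555, 0.405] pointing down, gripper open.
Joint ranges: [-2.96, 2.96], [-0.89, 2.26], [0.02, 2.5], [-1.34, 4.48], [0, 2.73], [-2.66, 2.66]. Speed limits (rad/s): [2.39, 2.39, 2.79, 3.14, 3.14, 3.14].

INTERFACE

Orientations are given as a rotation vector (axis times angle).
In Python, from plant import read_state, read_camera, camera_params, robot gives the robot as it stands.
- The arm moves only by the tool carry_out, never from a script. Its argument "targets" is a list of rows, each an object of numbers: "hand": the opening in per cent of the stroke, from 0 (shut) to 100 (fully open); "x", "y", "z": the shift along the tool's x, y, z in m; "ax", "ay", "az": the turn, a rotation vector about the tool's x, y, z in rad. In form: [{"hand": .., "x": .., "y": .., "z": .., "ax": .., "ay": .., "az": ..}, ...]. A call has 1 to 8 rows; each row is the pose to reach, as a shift and turn from the pose commanded when the call began, along the tool's axes at that moment; what a row does not reach only later rows make up. A row lasts 1/8 s, in which the tool goes at most 62.5 mm and 10.7 degrees, less where a joint would pass 70% of its speed; a pose out of reach is approached as far as the arm can. A call with a gripper value outside its range is refused whole. The fingers move at their own pace and stop on an object; "newtons" is the grip in N (left out, the last holds). Time passes only in rows, so rows that repeat a pose let the fingers close. It gives the time, the measured TCP pose, the force, the opening and the grip force at its end, in the units of the state.
- read_state(): the state, without advancing time (a new reading comes with each control period).
- read_camera(name): name is "scene" or "top"; returns (picture, depth): 480x640x3 uint8, blue, green, red; 480x640 float32, m along the optical axis (not along the pixel's ray), 0 where there is no reading.
- camera_params(name): a dict with "fx", "fy", "cx", "cy" (pixels), "k1" (the pictures are not rectified: a ray, as slopes to the right and down, at radius r is drawn at 1 + k1 r^2 times it, then the intrinsics apply), "position" and "rotation" of the camera in the world. Camera axes: x right, y up, looking along -z (the intrinsics and any distortion apply to the point x, -y, -z); pixel columns grow to the right and rows downward; lengths in m; the calibration is good to about 2 mm. A picture is of the moment at which its call begins. camera_params takes no time and is no camera call.
- robot.close_job(): hands the job in; it is judged then, once.
The state is a dict: "t": time; "q": joint angles; "dq": joint speeds; "joint_torque": joint torques, N m; "tool_pos": TCP position; "orientation": TCP orientation; "force": force on the tool from outside, world axes, zero at the start; "wrist_torque": the same for the moment, N m; "opening": finger opening in m; "gripper_force": force on a finger pad.
Only numpy, scipy, OpenCV 4.12 (cv2) and the standard library are available. Lean on these libraries where they do the work, as an engineer would, in place of code of your own. Each camera call takes 0.05 s, during which the arm holds its last target. There are 200 camera calls.

TASK

Restock the wooden tin file: push the loose tin, the taller and narrower of the two standing out on the worktop, through the narrow mouth of the lane that already holds the same kind of tin, and on until the row is closed up, with the rear tin against the back rail and the pushed tin touching it. Slide the tins upright on the worktop without lifting or tipping them, and leave the glass jar in the other lane, the flat wide tin and the other things where they stand.

Things in the scene. Friction and masses are not known exactly. Their poses are not given: they have to be found in the camera images.
- rack: Fixed low wooden tin file: two straight lanes side by side, open in front, above and below (tins slide on the worktop). Origin at worktop level, middle of the back rail's inner face; x points along the lanes from mouths to rail, y left, z up. Rail 48 mm high, 213 mm long. Lanes lead away from the robot, turned up to 12 degrees. Two tins closed up have centres at x = -37.7 and -113.1 mm.
- mouth_left (a point): Middle of the left lane's mouth at worktop level (rack x = -150, y = +46.75 mm), between two round posts 14 mm thick and 40 mm high: 79.5 mm clear, 2 mm to spare each side of a tin. Behind the posts fences 10 mm thick and 30 mm high run to the rail; the lane between them is 83.5 mm wide. Axes as the rack's.
- mouth_right (a point): The same point of the right lane's mouth (rack x = -150, y = -46.75 mm). The three posts stand at rack x = -150 and y = -93.5, 0 and +93.5 mm (their centres).
- stray_tin: The loose tin to be pushed: upright round food tin, 75.4 mm diameter, 58 mm high, about 0.25 kg, on the worktop in front and to the left or right of the tin file. Origin at the centre of its underside, z up. It slides freely; a push takes under 8 N. On the right it stands about 0.1 m in front of the 0.26 m high microwave's face (near x = 0.62 m): swing no gripper into that.
- row_tin: A tin of the same kind and size (75.4 mm diameter, 58 mm high), standing in one of the two lanes, 10 to 35 mm short of the back rail; which lane varies. Origin at the centre of its underside. It is loose and is shunted back by the tin pushed in behind it.
- lane_jar: Glass jar with a screw lid, 73 mm diameter, 84 mm high, standing in the other lane at a like depth; leave it. Origin at the centre of its underside.
- flat_tin: Flat, wide tin, 86 mm diameter, 40 mm high, too wide for the mouths; it stands on the worktop at the other side from the loose tin to be pushed; leave it. Origin at the centre of its underside.
- garlic: Garlic bulb, about 53 mm across and 52 mm high, left of the tin file; leave it. Origin under its centre.
There are look-alikes about, which are no part of the job. What is shaped like the stray_tin but purple is not meant.

How it is judged:
By the outcome, as a careful person would: the job done as asked, in the order asked, and still so for the second after the job is handed in, with the robot touching nothing.
It also fails if it takes over 64 s, if anything falls off the work surface, if the arm or the gripper's body presses on something with over 40 N, if the wrist force passes 120 N, or if a joint passes its speed limit or range.

## Working session

There is one attempt and no reset: what is moved stays moved. The work goes in short steps, Python scripts to look and compute and a tool call to move; the robot and the scene stay as the last step left them, time stands still between calls to the robot, and variables do not carry over. Pictures are saved under pics/ and viewed, at most 10 in all, crops included, and the job is handed in when it is done.

Besides the shell and the picture viewer there is one more tool, called after "Call:" in YAML: its name, and indented under it one key for each argument. carry_out: Moves the arm, as the interface text tells. Its arguments: {"type":"object","properties":{"targets":{"type":"array","items":{"type":"object","properties":{"hand":{"type":"number"},"x":{"type":"number"},"y":{"type":"number"},"z":{"type":"number"},"ax":{"type":"number"},"ay":{"type":"number"},"az":{"type":"number"}}}},"newtons":{"type":"number"}},"required":["targets"]}

```bash
ls; mkdir -p pics; cat > h.py <<'E'
import numpy as np, cv2
from plant import read_state, read_camera, camera_params, robot
E
python3 - <<'E'
from h import *
s=read_state(); print(s['t'],s['tool_pos'],s['orientation'],s['opening'],s['force'])
for n in ('scene','top'):
    p,d=read_camera(n); cv2.imwrite(f'pics/{n}0.png',p); np.save(f'{n}0.npy',d); print(n,camera_params(n),(d>0).mean())
E
```

```text
pics
0.0 [0.22675772 0.55524817 0.40369882] [-6.05259503e-01 -3.08221285e+00  2.77545442e-03] 0.09319295161623715 [ 0.3718485  -0.11551575 -0.99283547]
scene {'fx': 614.1643975281814, 'fy': 614.1643975281814, 'cx': 317.5371591385092, 'cy': 236.8221536059989, 'k1': -0.005885977015616161, 'position': array([-0.05859402, -0.61961456,  1.02281304]), 'rotation': array([ 0.7388692 , -0.30895177, -0.7343025 ])} 0.9961067708333333
top {'fx': 528.4549758731974, 'fy': 528.4549758731974, 'cx': 316.299195298538, 'cy': 244.54980314483115, 'k1': -0.1303516130381992, 'position': array([0.41806024, 0.06906176, 1.07736968]), 'rotation': array([ 0.14159499, -0.14003636, -1.5685984 ])} 0.9962141927083333
```

View pics/scene0.png

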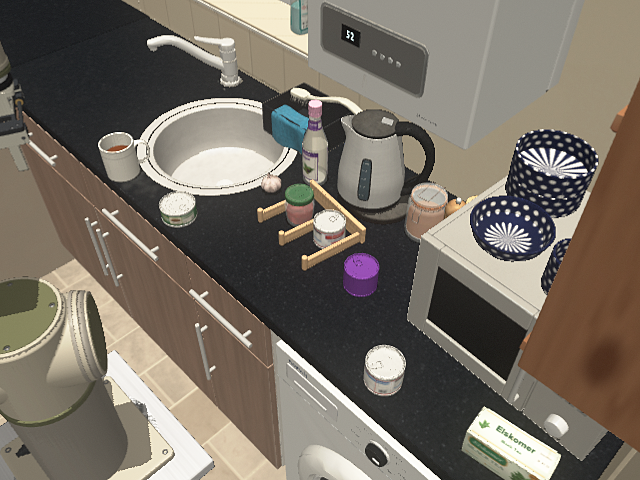

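View pics/top0.png

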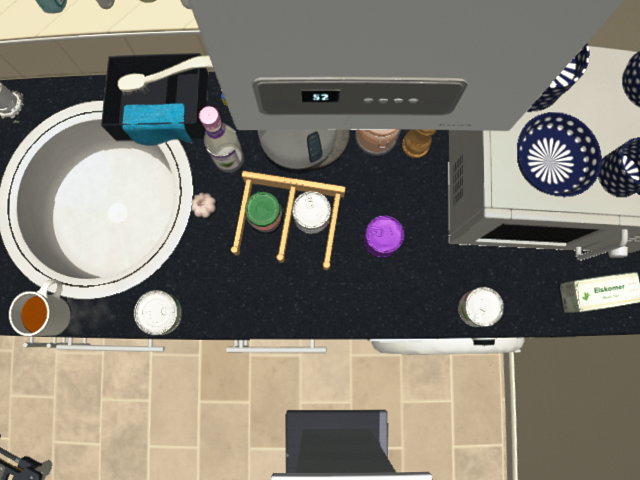

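The two views show three tin-shaped things on the worktop:
- **White-lidded tin, right:** scene (384,370), top (482,307). It looks tall and narrow, so it is my choice.
- **Flat wide tin, left:** scene (178,208), top (158,313).
- **Purple tin:** scene (361,274), top (384,236), excluded by the task.

The row tin is in the right lane at top (311,212) and the jar is in the left lane at top (263,211). Next I check the choice in a close crop and measure.

```bash
cat >> h.py <<'E'
from scipy.spatial.transform import Rotation as R
def ray(cam,uv):
    c=camera_params(cam); K=np.array([[c['fx'],0,c['cx']],[0,c['fy'],c['cy']],[0,0,1.]])
    uv=np.asarray(uv,float).reshape(-1,1,2)
    n=cv2.undistortPoints(uv,K,np.array([c['k1'],0,0,0,0.])).reshape(-1,2)
    d=np.c_[n[:,0],-n[:,1],-np.ones(len(n))]
    return c['position'],d@R.from_rotvec(c['rotation']).as_matrix().T
def onplane(cam,uv,z):
    o,d=ray(cam,uv); return o+d*((z-o[2])/d[:,2])[:,None]
def tri(uv1,uv2):
    o1,d1=ray('scene',uv1); o2,d2=ray('top',uv2); d1=d1[0]; d2=d2[0]
    A=np.c_[d1,-d2]; s=np.linalg.lstsq(A,o2-o1,rcond=None)[0]
    a=o1+d1*s[0]; b=o2+d2*s[1]; return (a+b)/2,np.linalg.norm(a-b)
def cloud(cam,d):
    v,u=np.mgrid[:480,:640]; o,r=ray(cam,np.stack([u.ravel(),v.ravel()],1))
    return (o+r*d.reshape(-1,1)).reshape(480,640,3)
E
python3 - <<'E'
from h import *
a=cv2.imread('pics/scene0.png'); b=cv2.imread('pics/top0.png')
z=lambda im,u,v,w,h,s:cv2.resize(im[v:v+h,u:u+w],None,fx=s,fy=s,interpolation=cv2.INTER_CUBIC)
r1=np.hstack([z(a,350,335,66,66,5),z(b,450,275,66,66,5)])
r2=np.hstack([z(b,225,160,132,110,5)])
r1=cv2.copyMakeBorder(r1,0,0,0,0,cv2.BORDER_CONSTANT)
cv2.imwrite('pics/crop1.png',r1); cv2.imwrite('pics/crop2.png',r2)
P=cloud('top',np.load('top0.npy'))
for n,(u,v) in dict(stray=(482,307),flat=(158,313),purple=(384,236),row=(311,212),jar=(263,211),garlic=(204,204),table=(400,290),hood=(360,95),hoodedge=(200,120),post1=(235,251),post2=(281,258),post3=(327,266),railL=(246,175),railR=(342,189),mwface=(490,230)).items(): print(n,P[v,u].round(4))
E
```

```text
stray [ 0.4787 -0.2541  0.0529]
flat [0.4695 0.3849 0.0346]
purple [ 0.6202 -0.064   0.0547]
row [0.6695 0.0803 0.0536]
jar [0.6648 0.1731 0.0822]
garlic [0.6907 0.2986 0.0398]
table [ 5.183e-01 -1.014e-01 -2.000e-04]
hood [0.7001 0.0178 0.5052]
hoodedge [0.7927 0.2712 0.2258]
post1 [0.5937 0.2326 0.0382]
post2 [0.5794 0.1402 0.0381]
post3 [0.5626 0.0488 0.0412]
railL [0.7483 0.2125 0.0501]
railR [0.7183 0.0177 0.0491]
mwface [ 0.6095 -0.2418  0.1628]
```

View pics/crop1.png

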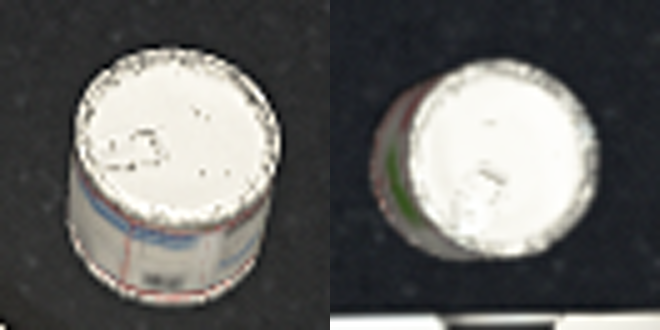

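View pics/crop2.png

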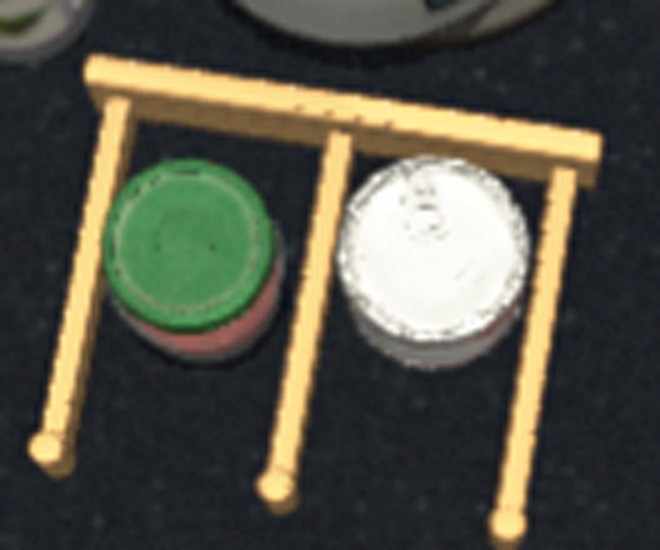

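The crop confirms the choice: the stray tin is tall and white with a shiny lid, its lid at scene ≈(385,362) and top ≈(484,306). The rack posts sit at top ≈(234,249), (280,257) and (326,264). Now the precise measurement.

```bash
cat >> h.py <<'E'
def blob(im,cam,u,v,h,fn):
    """largest mask contour in window around (u,v): full-picture contour points"""
    y0,x0=max(v-h,0),max(u-h,0); c=im[y0:v+h,x0:u+h]
    hsv=cv2.cvtColor(c,cv2.COLOR_BGR2HSV); m=fn(hsv).astype(np.uint8)*255
    m=cv2.morphologyEx(m,cv2.MORPH_CLOSE,np.ones((5,5)));m=cv2.morphologyEx(m,cv2.MORPH_OPEN,np.ones((5,5)))
    k=max(cv2.findContours(m,0,cv2.CHAIN_APPROX_NONE)[0],key=cv2.contourArea)
    return k.reshape(-1,2)+[x0,y0]
lid=lambda q:(q[...,2]>205)&(q[...,1]<40)
def lidfit(im,cam,u,v,h,z,fn=lid):
    k=cv2.convexHull(blob(im,cam,u,v,h,fn)).reshape(-1,2); e=cv2.fitEllipse(k)
    p=onplane(cam,k,z)[:,:2]; A=np.c_[2*p,np.ones(len(p))]; s=np.linalg.lstsq(A,(p**2).sum(1),rcond=None)[0]
    r=np.sqrt(s[2]+s[0]**2+s[1]**2); return e[0],s[:2],2*r
E
python3 - <<'E'
from h import *
I={'scene':cv2.imread('pics/scene0.png'),'top':cv2.imread('pics/top0.png')}
grn=lambda q:(abs(q[...,0].astype(int)-65)<20)&(q[...,1]>80)
for n,z,a,b,f in (('stray',.058,(385,362),(484,306),lid),('row',.058,(330,224),(311,211),lid),('flat',.04,(178,203),(158,313),lid),('jar',.084,(299,195),(263,209),grn)):
    ea,ca,da=lidfit(I['scene'],'scene',*a,26,z,f); eb,cb,db=lidfit(I['top'],'top',*b,26,z,f)
    X,g=tri(ea,eb); print(n,'tri',X.round(4),'gap',round(g,4),'| scene',np.round(ea,1),ca.round(4),round(da,4),'| top',np.round(eb,1),cb.round(4),round(db,4))
# posts
p=onplane('top',[(234,249),(279.8,256.8),(326,264.4)],.04)[:,:2]; print('posts',p.round(4),np.linalg.norm(np.diff(p,axis=0),axis=1))
# rail inner top edge + fences via wood mask
P=cloud('top',np.load('top0.npy')); hsv=cv2.cvtColor(I['top'],cv2.COLOR_BGR2HSV)
w=(abs(hsv[...,0].astype(int)-18)<8)&(hsv[...,1]>70); w[:160]=0;w[275:]=0;w[:,:225]=0;w[:,355:]=0
q=P[w&(P[...,2]>.044)&(P[...,2]<.052)][:,:2]; print('rail px',len(q),cv2.minAreaRect(q.astype(np.float32)))
for lo,hi in((.036,.043),):
    q=P[w&(P[...,2]>lo)&(P[...,2]<hi)]; q=q[q[:,0]<.61]
    for y in(.2326,.1402,.0488):
        t=q[abs(q[:,1]-y)<.012]; print('post depth',len(t),t.mean(0).round(4))
s=cv2.resize(I['scene'][175:275,250:370],None,fx=5,fy=5,interpolation=cv2.INTER_CUBIC); cv2.imwrite('pics/crop3.png',s)
E
```

```text
stray tri [ 0.4804 -0.2574  0.0538] gap 0.0016 | scene [385.  361.9] [ 0.4794 -0.2587] 0.0738 | top [483.5 306.4] [ 0.4797 -0.2557] 0.0722
row tri [0.6748 0.0796 0.0533] gap 0.0001 | scene [329.1 221.3] [0.6719 0.0765] 0.0697 | top [311.3 209.5] [0.6739 0.0795] 0.0729
flat tri [0.468  0.3683 0.104 ] gap 0.0021 | scene [177.  186.3] [0.4915 0.4259] 0.1581 | top [155.4 312.4] [0.4705 0.3886] 0.0831
jar tri [0.6747 0.1749 0.0702] gap 0.0044 | scene [301.2 195.6] [0.6654 0.1644] 0.0643 | top [262.1 208.5] [0.6697 0.1748] 0.0681
posts [[0.5974 0.2344]
 [0.5815 0.1425]
 [0.566  0.0507]] [0.09326123 0.09305173]
rail px 583 ((0.7393320798873901, 0.1309954673051834), (0.24163244664669037, 0.01674877107143402), 79.21629333496094)
post depth 36 [0.5969 0.2347 0.0392]
post depth 35 [0.5825 0.1424 0.0393]
post depth 36 [0.5665 0.0503 0.0396]
```

View pics/crop3.png

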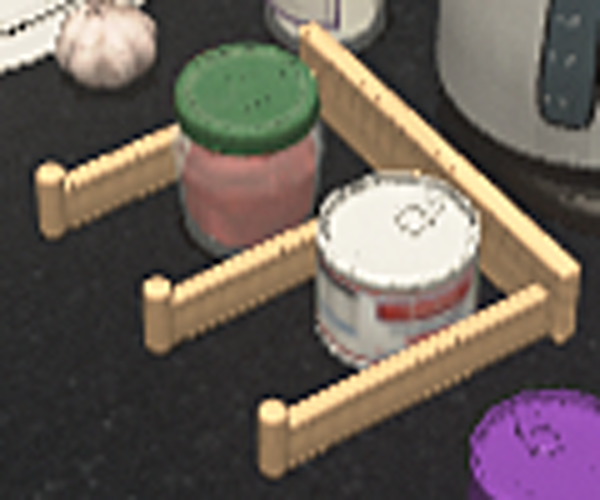

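The scene crop shows the post tops at scene ≈(259.5,209), (281,232) and (304,257), with the row tin in the right lane. I triangulate the posts and check the yaw against the rail and fences.

```bash
python3 - <<'E'
from h import *
T=[(234,249),(279.8,256.8),(326,264.4)]; S=[(259.5,209.1),(281.3,232.3),(304.3,256.9)]
for s,t in zip(S,T):
    X,g=tri(s,t); print('post tri',X.round(4),round(g,4))
ps=onplane('scene',S,.04)[:,:2]; pt=onplane('top',T,.04)[:,:2]
yaw=lambda a,b:np.degrees(np.arctan2(*( (a-b)*[-1,1])))
print(ps.round(4),yaw(ps[0],ps[2]),yaw(pt[0],pt[2]))
e=onplane('top',[(242.6,171),(344.8,186.6)],.048)[:,:2]; print('rail back',e,yaw(e[0],e[1]),np.linalg.norm(e[0]-e[1]))
e=onplane('top',[(242.6,177),(344.6,191.6)],.048)[:,:2]; print('rail front',e,yaw(e[0],e[1]))
# fence lines, outer/inner edges at crop2 px near rail and near post
f=lambda c:(np.array(c)/5-.4+[225,160])
for a,b in (((117,100),(60,435)),((340,135),(285,475)),((565,172),(512,512))):
    q=onplane('top',[f(a),f(b)],.03)[:,:2]; d=q[0]-q[1]; print('fence',q.round(4).tolist(),np.degrees(np.arctan2(d[1],d[0])))
y=np.radians(-9.7); c,s=np.cos(y),np.sin(y); M=np.array([[c,-s],[s,c]])
o=pt[1]+M@[.15,0]; mr=pt[1]+M@[0,-.04675]; print('rack o',o,'mouthR',mr,'closed front tin',o+M@[-.1131,-.04675])
for n,p in dict(row=(.6739,.0795),rowtri=(.6748,.0796),jar=(.6697,.1748)).items(): print(n,(M.T@(p-o)).round(4))
s=read_state(); Q=R.from_rotvec(s['orientation']).as_matrix(); print('tool axes\n',Q.round(3))
E
```

```text
post tri [0.5979 0.2347 0.0379] 0.0002
post tri [0.5827 0.1423 0.0367] 0.0016
post tri [0.5672 0.0502 0.037 ] 0.0017
[[0.5966 0.2328]
 [0.5813 0.1393]
 [0.566  0.0478]] -9.37690529481024 -9.703656868555617
rail back [[0.75761092 0.22000698]
 [0.72364155 0.01192193]] -9.271611285260736 0.21083952376820714
rail front [[0.74480417 0.21965534]
 [0.71313983 0.01246642]] -8.68918571066731
fence [[0.7448, 0.2109], [0.6041, 0.2308]] -8.055722044624698
fence [[0.7293, 0.1184], [0.5875, 0.1396]] -8.51804938430688
fence [[0.7132, 0.0259], [0.5723, 0.0485]] -9.118205310837286
rack o [0.72934123 0.11722723] mouthR [0.57360883 0.096419  ] closed front tin [0.60998129 0.09020175]
row [-0.0483 -0.0465]
rowtri [-0.0474 -0.0463]
jar [-0.0685  0.0467]
tool axes
 [[-0.926  0.378 -0.001]
 [ 0.378  0.926 -0.001]
 [ 0.    -0.002 -1.   ]]
```

```bash
cat >> h.py <<'E'
YAW=np.radians(-9.3); U=np.array([np.cos(YAW),np.sin(YAW),0]); V=np.array([-U[1],U[0],0])
GOAL=np.c_[-U,V,[0,0,-1.]]
MR=np.array([.574,.0955,0])
def delta(xyz):
    s=read_state(); Q=R.from_rotvec(s['orientation'])
    return (Q.inv().apply(np.array(xyz)-s['tool_pos'])).round(4),(Q.inv()*R.from_matrix(GOAL)).as_rotvec().round(4)
def rack(p): # world -> offset from right mouth in rack axes
    d=np.array(p)-MR; return np.round([d@U,d@V],4)
E
python3 -c "
from h import *
print(delta([.48,-.257,.40]), rack([.48,-.257,0]))"
```

```text
(array([-0.5416, -0.6562,  0.0048]), array([-0.0016, -0.0003, -0.2255])) [-0.0358 -0.3631]
```

Call:
carry_out:
  targets:
    - {"hand": 100,"x": -0.07,"y": -0.08,"z": 0,"az": -0.1}
    - {"hand": 100,"x": -0.1,"y": -0.12,"z": 0,"az": -0.2255}
    - {"hand": 100,"x": -0.14,"y": -0.165,"z": 0,"az": -0.2255}
    - {"hand": 100,"x": -0.175,"y": -0.21,"z": 0,"az": -0.2255}
    - {"hand": 100,"x": -0.21,"y": -0.255,"z": 0,"az": -0.2255}
    - {"hand": 100,"x": -0.245,"y": -0.3,"z": 0,"az": -0.2255}
    - {"hand": 100,"x": -0.28,"y": -0.34,"z": 0,"az": -0.2255}
    - {"hand": 100,"x": -0.28,"y": -0.34,"z": 0,"az": -0.2255}

```text
schema error: expected keys hand, x, y, z, ax, ay, az
```

```bash
python3 -c "
from h import *
s=read_state();print(s['t'],s['tool_pos'],s['q'].round(2) if hasattr(s['q'],'round') else s['q'],delta([.48,-.257,.40]))"
```

```text
0.1 [0.22678877 0.55527331 0.40377806] [ 1.1   0.13  1.49  0.    1.52 -0.09] (array([-0.5416, -0.6562,  0.0048]), array([-0.0016, -0.0003, -0.2255]))
```

Call:
carry_out:
  targets:
    - {"hand": 100,"x": -0.035,"y": -0.04,"z": 0,"ax": 0,"ay": 0,"az": -0.1}
    - {"hand": 100,"x": -0.07,"y": -0.085,"z": 0,"ax": 0,"ay": 0,"az": -0.2255}
    - {"hand": 100,"x": -0.105,"y": -0.13,"z": 0,"ax": 0,"ay": 0,"az": -0.2255}
    - {"hand": 100,"x": -0.14,"y": -0.17,"z": 0,"ax": 0,"ay": 0,"az": -0.2255}
    - {"hand": 100,"x": -0.175,"y": -0.21,"z": 0,"ax": 0,"ay": 0,"az": -0.2255}
    - {"hand": 100,"x": -0.21,"y": -0.255,"z": 0,"ax": 0,"ay": 0,"az": -0.2255}
    - {"hand": 100,"x": -0.245,"y": -0.3,"z": 0,"ax": 0,"ay": 0,"az": -0.2255}
    - {"hand": 100,"x": -0.28,"y": -0.34,"z": 0,"ax": 0,"ay": 0,"az": -0.2255}

```text
t: 1.1
tool_pos: [0.3574, 0.133, 0.4045]
orientation: [0.254, 3.131, 0.0]
force: [0.4, 0.5, 0.4]
opening: 0.0932
gripper_force: 0.0
```

```bash
python3 -c "
from h import *
s=read_state();print(s['t'],s['tool_pos'],s['q'],delta([.48,-.257,.40]))"
```

```text
1.1 [0.35741545 0.13303977 0.4045488 ] [ 2.21720124e-01 -5.00266520e-01  2.04302694e+00 -8.08417015e-05
  1.59854151e+00 -1.18692171e+00] (array([-0.1839, -0.3651,  0.0046]), array([0.    , 0.0003, 0.0002]))
```

Call:
carry_out:
  targets:
    - {"hand": 100,"x": -0.028,"y": -0.055,"z": 0,"ax": 0,"ay": 0,"az": 0}
    - {"hand": 100,"x": -0.055,"y": -0.11,"z": 0,"ax": 0,"ay": 0,"az": 0}
    - {"hand": 100,"x": -0.083,"y": -0.165,"z": 0,"ax": 0,"ay": 0,"az": 0}
    - {"hand": 100,"x": -0.11,"y": -0.22,"z": 0,"ax": 0,"ay": 0,"az": 0}
    - {"hand": 100,"x": -0.138,"y": -0.275,"z": 0,"ax": 0,"ay": 0,"az": 0}
    - {"hand": 100,"x": -0.165,"y": -0.33,"z": 0,"ax": 0,"ay": 0,"az": 0}
    - {"hand": 100,"x": -0.184,"y": -0.365,"z": 0.03,"ax": 0,"ay": 0,"az": 0}
    - {"hand": 100,"x": -0.184,"y": -0.365,"z": 0.05,"ax": 0,"ay": 0,"az": 0}

```text
t: 2.1
tool_pos: [0.4798, -0.2573, 0.3524]
orientation: [-0.259, -3.129, -0.001]
force: [-0.3, 0.9, -0.3]
opening: 0.093
gripper_force: 0.0
```

```bash
python3 -c "
from h import *
s=read_state();print(s['t'],s['tool_pos'],s['q'],delta([.48,-.257,.199]))"
```

```text
2.1 [ 0.47984799 -0.25733183  0.35242205] [-5.86301196e-01  1.21915909e-02  1.70820828e+00 -3.35398893e-04
  1.42354312e+00 -1.99164208e+00] (array([-0.0004,  0.0003,  0.1534]), array([ 0.0007, -0.0023, -0.0031]))
```

Call:
carry_out:
  targets:
    - {"hand": 100,"x": 0,"y": 0,"z": 0.045,"ax": 0,"ay": 0,"az": 0}
    - {"hand": 100,"x": 0,"y": 0,"z": 0.09,"ax": 0,"ay": 0,"az": 0}
    - {"hand": 100,"x": 0,"y": 0,"z": 0.12,"ax": 0,"ay": 0,"az": 0}
    - {"hand": 100,"x": 0,"y": 0,"z": 0.14,"ax": 0,"ay": 0,"az": 0}
    - {"hand": 100,"x": 0,"y": 0,"z": 0.153,"ax": 0,"ay": 0,"az": 0}
    - {"hand": 100,"x": 0,"y": 0,"z": 0.153,"ax": 0,"ay": 0,"az": 0}

```text
t: 2.85
tool_pos: [0.4797, -0.2543, 0.2009]
orientation: [-0.254, -3.13, -0.002]
force: [-0.6, -0.4, 0.5]
opening: 0.093
gripper_force: 0.0
```

Call:
carry_out:
  targets:
    - {"hand": 75,"x": 0,"y": 0,"z": 0,"ax": 0,"ay": 0,"az": 0}
    - {"hand": 75,"x": 0,"y": 0,"z": 0,"ax": 0,"ay": 0,"az": 0}
    - {"hand": 75,"x": 0,"y": 0,"z": 0,"ax": 0,"ay": 0,"az": 0}
    - {"hand": 75,"x": 0,"y": 0,"z": 0,"ax": 0,"ay": 0,"az": 0}
    - {"hand": 75,"x": 0,"y": 0,"z": 0,"ax": 0,"ay": 0,"az": 0}
    - {"hand": 75,"x": 0,"y": 0,"z": 0,"ax": 0,"ay": 0,"az": 0}
  newtons: 8

```text
t: 3.6
tool_pos: [0.4806, -0.2556, 0.2029]
orientation: [0.255, 3.13, -0.002]
force: [0.2, -0.7, 5.9]
opening: 0.0751
gripper_force: 8.0
```

```bash
python3 - <<'E'
from h import *
s=read_state();print(s['t'],s['tool_pos'],s['force'],s['opening'],s['gripper_force'],rack(s['tool_pos']),delta(s['tool_pos']))
p,d=read_camera('scene'); cv2.imwrite('pics/s1.png',cv2.resize(p[250:450,250:500],None,fx=2.4,fy=2.4))
E
```

```text
3.6 [ 0.48060655 -0.25556319  0.20293412] [ 0.22289848 -0.73894028  5.91249182] 0.07513016966005406 8.000747412443161 [-0.0354 -0.3615] (array([0., 0., 0.]), array([-0.001 ,  0.0018, -0.0001]))
```

View pics/s1.png

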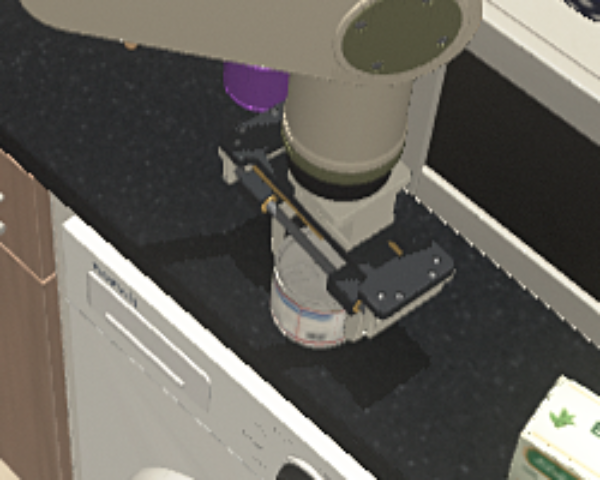

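The pads hold the tin: opening is 75.1 mm, as it should be, and the tin stands on the worktop. Now I drag it in steps to a point in front of the right mouth.

Call:
carry_out:
  targets:
    - {"hand": 75,"x": 0.01,"y": 0.01,"z": 0,"ax": 0,"ay": 0,"az": 0}
    - {"hand": 75,"x": 0.02,"y": 0.025,"z": 0,"ax": 0,"ay": 0,"az": 0}
    - {"hand": 75,"x": 0.03,"y": 0.045,"z": 0,"ax": 0,"ay": 0,"az": 0}
    - {"hand": 75,"x": 0.04,"y": 0.065,"z": 0,"ax": 0,"ay": 0,"az": 0}
    - {"hand": 75,"x": 0.05,"y": 0.085,"z": 0,"ax": 0,"ay": 0,"az": 0}
    - {"hand": 75,"x": 0.06,"y": 0.105,"z": 0,"ax": 0,"ay": 0,"az": 0}
    - {"hand": 75,"x": 0.07,"y": 0.12,"z": 0,"ax": 0,"ay": 0,"az": 0}
    - {"hand": 75,"x": 0.07,"y": 0.12,"z": 0,"ax": 0,"ay": 0,"az": 0}

```text
t: 4.65
tool_pos: [0.4301, -0.1238, 0.2025]
orientation: [0.253, 3.13, 0.001]
force: [-0.7, 5.4, 9.6]
opening: 0.075
gripper_force: 8.0
```

```bash
python3 - <<'E'
from h import *
s=read_state();print(s['t'],s['tool_pos'],s['force'],s['opening'],s['gripper_force'],rack(s['tool_pos']),delta(s['tool_pos']))
E
```

```text
4.65 [ 0.4301401  -0.12383302  0.20253173] [-0.74156995  5.38888857  9.57160902] 0.07497490261043578 7.999927327036858 [-0.1065 -0.2397] (array([0., 0., 0.]), array([0.0011, 0.0012, 0.001 ]))
```

Call:
carry_out:
  targets:
    - {"hand": 75,"x": 0,"y": 0.015,"z": -0.001,"ax": 0,"ay": 0,"az": 0}
    - {"hand": 75,"x": 0,"y": 0.035,"z": -0.001,"ax": 0,"ay": 0,"az": 0}
    - {"hand": 75,"x": 0,"y": 0.055,"z": -0.001,"ax": 0,"ay": 0,"az": 0}
    - {"hand": 75,"x": 0,"y": 0.075,"z": -0.001,"ax": 0,"ay": 0,"az": 0}
    - {"hand": 75,"x": 0,"y": 0.095,"z": -0.001,"ax": 0,"ay": 0,"az": 0}
    - {"hand": 75,"x": 0,"y": 0.11,"z": -0.001,"ax": 0,"ay": 0,"az": 0}
    - {"hand": 75,"x": 0,"y": 0.12,"z": -0.001,"ax": 0,"ay": 0,"az": 0}
    - {"hand": 75,"x": 0,"y": 0.12,"z": -0.001,"ax": 0,"ay": 0,"az": 0}

```text
t: 5.65
tool_pos: [0.4497, -0.0061, 0.2026]
orientation: [-0.253, -3.131, -0.001]
force: [-0.1, 0.9, 0.1]
opening: 0.0754
gripper_force: 8.0
```

Call:
carry_out:
  targets:
    - {"hand": 75,"x": 0,"y": 0.015,"z": 0,"ax": 0,"ay": 0,"az": 0}
    - {"hand": 75,"x": 0,"y": 0.035,"z": 0,"ax": 0,"ay": 0,"az": 0}
    - {"hand": 75,"x": 0,"y": 0.055,"z": 0,"ax": 0,"ay": 0,"az": 0}
    - {"hand": 75,"x": 0,"y": 0.075,"z": 0,"ax": 0,"ay": 0,"az": 0}
    - {"hand": 75,"x": 0,"y": 0.095,"z": 0,"ax": 0,"ay": 0,"az": 0}
    - {"hand": 75,"x": 0,"y": 0.11,"z": 0,"ax": 0,"ay": 0,"az": 0}
    - {"hand": 75,"x": 0,"y": 0.12,"z": 0,"ax": 0,"ay": 0,"az": 0}
    - {"hand": 75,"x": 0,"y": 0.12,"z": 0,"ax": 0,"ay": 0,"az": 0}

```text
t: 6.65
tool_pos: [0.4692, 0.112, 0.2025]
orientation: [-0.253, -3.131, -0.001]
force: [-0.2, 0.6, -0.2]
opening: 0.0753
gripper_force: 8.0
```

```bash
python3 - <<'E'
from h import *
for i in range(2):
    p,d=read_camera(('top','scene')[i]); cv2.imwrite(('pics/t2.png','pics/s2.png')[i],p); np.save(('top2.npy','scene2.npy')[i],d)
s=read_state();print(s['t'],s['tool_pos'],s['force'],s['opening'],s['gripper_force'],rack(s['tool_pos']),delta(s['tool_pos']))
a=cv2.imread('pics/t2.png')[150:370,200:400];b=cv2.imread('pics/s2.png')[170:390,200:400]
cv2.imwrite('pics/c2.png',cv2.resize(np.hstack([a,b]),None,fx=2,fy=2))
E
```

```text
6.75 [0.46910278 0.11139648 0.20257572] [-0.4520805  -0.18495286 -0.46123952] 0.07489825201866576 7.999693751335144 [-0.1061 -0.0013] (array([0., 0., 0.]), array([ 0.0001, -0.0003,  0.0001]))
```

View pics/c2.png

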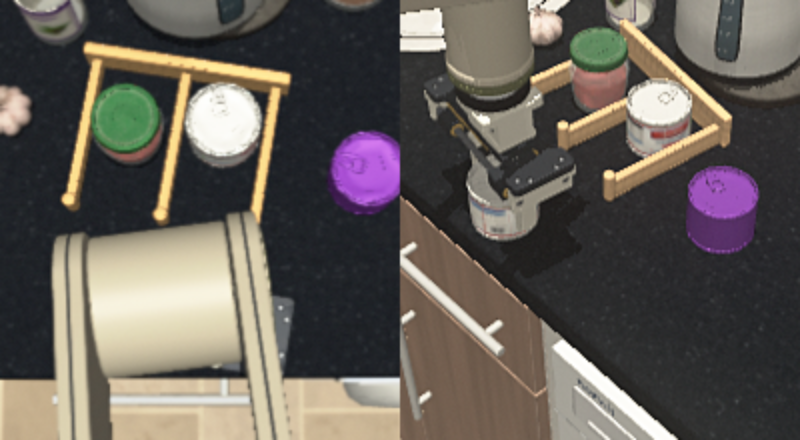

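The tin is now upright in front of the right lane and still gripped; the gripper is at crop ≈(510,150), and the row tin, jar and purple tin are unmoved. I release it, back off and look at it relative to the posts.

Call:
carry_out:
  targets:
    - {"hand": 75,"x": 0,"y": 0.001,"z": 0,"ax": 0,"ay": 0,"az": 0}
    - {"hand": 100,"x": 0,"y": 0.001,"z": 0,"ax": 0,"ay": 0,"az": 0}
    - {"hand": 100,"x": 0,"y": 0.001,"z": 0,"ax": 0,"ay": 0,"az": 0}
    - {"hand": 100,"x": 0,"y": 0.001,"z": 0,"ax": 0,"ay": 0,"az": 0}
    - {"hand": 100,"x": 0,"y": 0.001,"z": 0,"ax": 0,"ay": 0,"az": 0}
    - {"hand": 100,"x": 0.02,"y": 0.001,"z": 0,"ax": 0,"ay": 0,"az": 0}
    - {"hand": 100,"x": 0.05,"y": 0.001,"z": 0,"ax": 0,"ay": 0,"az": 0}
    - {"hand": 100,"x": 0.07,"y": 0.001,"z": 0,"ax": 0,"ay": 0,"az": 0}

```text
t: 7.75
tool_pos: [0.3992, 0.1239, 0.2024]
orientation: [-0.255, -3.13, 0.0]
force: [-0.2, 0.2, 0.4]
opening: 0.0932
gripper_force: 0.0
```

Call:
carry_out:
  targets:
    - {"hand": 35,"x": 0,"y": 0,"z": 0,"ax": 0,"ay": 0,"az": 0}
    - {"hand": 35,"x": 0,"y": 0,"z": 0,"ax": 0,"ay": 0,"az": 0}
    - {"hand": 35,"x": 0,"y": 0,"z": 0,"ax": 0,"ay": 0,"az": 0}
    - {"hand": 35,"x": 0,"y": 0,"z": 0,"ax": 0,"ay": 0,"az": 0}
    - {"hand": 35,"x": 0,"y": 0,"z": 0,"ax": 0,"ay": 0,"az": 0}
  newtons: 40

```text
t: 8.38
tool_pos: [0.4005, 0.1237, 0.2027]
orientation: [-0.255, -3.131, 0.0]
force: [0.5, -0.2, 0.3]
opening: 0.0479
gripper_force: 0.0
```

```bash
python3 - <<'E'
from h import *
for i in range(2):
    p,d=read_camera(('top','scene')[i]); cv2.imwrite(('pics/t3.png','pics/s3.png')[i],p)
s=read_state();print(s['t'],s['tool_pos'],s['force'],s['opening'],rack(s['tool_pos']),delta(s['tool_pos']))
a=cv2.imread('pics/t3.png')[180:340,220:380];b=cv2.imread('pics/s3.png')[190:350,190:350]
cv2.imwrite('pics/c3.png',cv2.resize(np.hstack([a,b]),None,fx=2.5,fy=2.5,interpolation=cv2.INTER_CUBIC))
E
```

```text
8.475 [0.4003743  0.1237033  0.20267908] [ 0.14462012 -0.28693493 -1.4403662 ] 0.039080379064570576 [-0.1759 -0.0002] (array([0., 0., 0.]), array([-0.0001, -0.0001, -0.0001]))
```

View pics/c3.png

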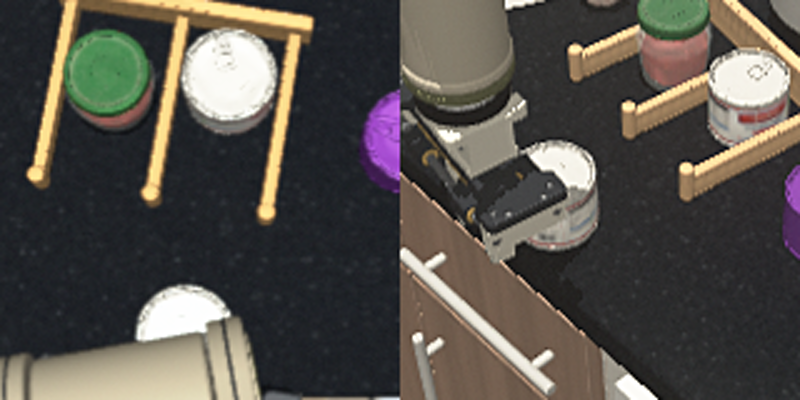

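The tin stands free; the upper half of its lid shows in the top view at ≈(293,305). I measure its offset from the lane in this same view, so the calibration error cancels.

```bash
python3 - <<'E'
from h import *
from scipy.optimize import least_squares
im=cv2.imread('pics/t3.png'); k=blob(im,'top',293,305,26,lambda q:(q[...,2]>150)&(q[...,1]<40)&(np.arange(q.shape[0])[:,None]<26))
k=k[(k[:,1]<302)]
hull=cv2.convexHull(k).reshape(-1,2)
hull=hull[hull[:,1]<301]
p=onplane('top',hull,.058)[:,:2]
for r in (None,.0372):
    f=lambda s:np.hypot(*(p-s[:2]).T)-(s[2] if r is None else r)
    s=least_squares(f,[.46,.113,.037]).x; mt=np.array([.5738,.0966]); d=s[:2]-mt
    print(len(p),s.round(4),'rack off',(d@U[:2]).round(4),(d@V[:2]).round(4),abs(f(s)).max().round(4))
print('k',k.min(0),k.max(0))
# lane axis by the row tin and the mouth, top view
rt=np.array([.6739,.0795])-mt; print('row off',rt@U[:2],rt@V[:2])
E
```

```text
8 [0.4693 0.1134 0.0369] rack off -0.1058 -0.0003 0.0003
8 [0.469  0.1134 0.037 ] rack off -0.1061 -0.0004 0.0004
k [280 294] [308 301]
row off 0.10154768255318895 -0.0006986902581099473
```

The offset is only −0.3 mm sideways, so the tin is aligned. I push with the fingers about 33 mm apart, as a cradle behind it.

Call:
carry_out:
  targets:
    - {"hand": 35,"x": -0.015,"y": 0,"z": 0,"ax": 0,"ay": 0,"az": 0}
    - {"hand": 35,"x": -0.025,"y": 0,"z": 0,"ax": 0,"ay": 0,"az": 0}
    - {"hand": 35,"x": -0.035,"y": 0,"z": 0,"ax": 0,"ay": 0,"az": 0}
    - {"hand": 35,"x": -0.046,"y": 0,"z": 0,"ax": 0,"ay": 0,"az": 0}
    - {"hand": 35,"x": -0.058,"y": 0,"z": 0,"ax": 0,"ay": 0,"az": 0}
    - {"hand": 35,"x": -0.07,"y": 0,"z": 0,"ax": 0,"ay": 0,"az": 0}
    - {"hand": 35,"x": -0.08,"y": 0,"z": 0,"ax": 0,"ay": 0,"az": 0}
    - {"hand": 35,"x": -0.09,"y": 0,"z": 0,"ax": 0,"ay": 0,"az": 0}

```text
t: 9.48
tool_pos: [0.4897, 0.1091, 0.2026]
orientation: [-0.255, -3.131, 0.0]
force: [-1.6, 1.2, 0.5]
opening: 0.0323
gripper_force: 1.0
```

```bash
cat > look.py <<'E'
from h import *
from scipy.optimize import least_squares
import sys
im,d=read_camera('top'); cv2.imwrite(f'pics/{sys.argv[1]}.png',im)
s=read_state();t=rack(s['tool_pos']);print(s['t'],s['tool_pos'].round(4),np.round(s['force'],1),s['opening'],t)
E
python3 look.py t4
```

```text
9.525 [0.4907 0.1089 0.203 ] [-0.8 -0.2 -0.1] 0.03302451125226559 [-0.0844 -0.0002]
```

Call:
carry_out:
  targets:
    - {"hand": 35,"x": -0.007,"y": 0,"z": 0,"ax": 0,"ay": 0,"az": 0}
    - {"hand": 35,"x": -0.014,"y": 0,"z": 0,"ax": 0,"ay": 0,"az": 0}
    - {"hand": 35,"x": -0.021,"y": 0,"z": 0,"ax": 0,"ay": 0,"az": 0}
    - {"hand": 35,"x": -0.028,"y": 0,"z": 0,"ax": 0,"ay": 0,"az": 0}
    - {"hand": 35,"x": -0.035,"y": 0,"z": 0,"ax": 0,"ay": 0,"az": 0}
    - {"hand": 35,"x": -0.042,"y": 0,"z": 0,"ax": 0,"ay": 0,"az": 0}
    - {"hand": 35,"x": -0.048,"y": 0,"z": 0,"ax": 0,"ay": 0,"az": 0}
    - {"hand": 35,"x": -0.054,"y": 0,"z": 0,"ax": 0,"ay": 0,"az": 0}

```text
t: 10.52
tool_pos: [0.5428, 0.1004, 0.2027]
orientation: [-0.255, -3.131, 0.0]
force: [-1.4, 0.2, -0.1]
opening: 0.0321
gripper_force: 0.9
```

```bash
python3 look.py t5; python3 -c "
import cv2,numpy as np
from plant import read_camera
b=read_camera('scene')[0][180:320,220:380]
a=cv2.imread('pics/t5.png')[170:310,220:380]
cv2.imwrite('pics/c5.png',cv2.resize(np.hstack([a,b]),None,fx=2.5,fy=2.5,interpolation=cv2.INTER_CUBIC))"
```

```text
10.575 [0.5433 0.1003 0.2029] [0.2 0.7 0.1] 0.03229656346612177 [-0.031  -0.0002]
```

View pics/c5.png

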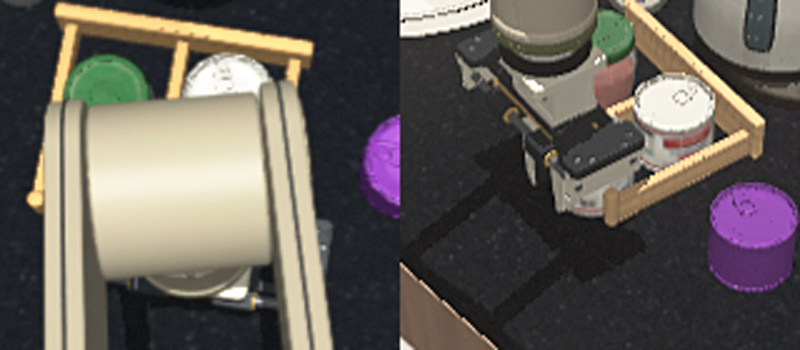

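The tin has gone in between the posts, its front near scene crop (600,205). I continue slowly and watch the force.

Call:
carry_out:
  targets:
    - {"hand": 35,"x": -0.005,"y": 0,"z": 0,"ax": 0,"ay": 0,"az": 0}
    - {"hand": 35,"x": -0.009,"y": 0,"z": 0,"ax": 0,"ay": 0,"az": 0}
    - {"hand": 35,"x": -0.012,"y": 0,"z": 0,"ax": 0,"ay": 0,"az": 0}
    - {"hand": 35,"x": -0.015,"y": 0,"z": 0,"ax": 0,"ay": 0,"az": 0}
    - {"hand": 35,"x": -0.018,"y": 0,"z": 0,"ax": 0,"ay": 0,"az": 0}
    - {"hand": 35,"x": -0.02,"y": 0,"z": 0,"ax": 0,"ay": 0,"az": 0}
    - {"hand": 35,"x": -0.022,"y": 0,"z": 0,"ax": 0,"ay": 0,"az": 0}
    - {"hand": 35,"x": -0.023,"y": 0,"z": 0,"ax": 0,"ay": 0,"az": 0}

```text
t: 11.62
tool_pos: [0.5651, 0.0968, 0.2027]
orientation: [-0.255, -3.131, 0.0]
force: [-2.9, 0.2, 2.9]
opening: 0.0324
gripper_force: 1.4
```

Call:
carry_out:
  targets:
    - {"hand": 35,"x": -0.001,"y": 0,"z": 0,"ax": 0,"ay": 0,"az": 0}
    - {"hand": 35,"x": -0.001,"y": 0,"z": 0,"ax": 0,"ay": 0,"az": 0}

```text
t: 11.88
tool_pos: [0.5662, 0.0966, 0.2027]
orientation: [0.255, 3.131, -0.0]
force: [-0.9, 0.7, -0.5]
opening: 0.0323
gripper_force: 0.9
```

Call:
carry_out:
  targets:
    - {"hand": 35,"x": -0.001,"y": 0,"z": 0,"ax": 0,"ay": 0,"az": 0}
    - {"hand": 35,"x": -0.001,"y": 0,"z": 0,"ax": 0,"ay": 0,"az": 0}

```text
t: 12.12
tool_pos: [0.5671, 0.0965, 0.2027]
orientation: [0.255, 3.131, 0.0]
force: [-1.6, 0.4, -0.2]
opening: 0.0325
gripper_force: 0.9
```

```bash
python3 look.py t6
```

```text
12.175 [0.5671 0.0964 0.2027] [-1.7  0.3  0.3] 0.03243391143437927 [-0.0069 -0.0002]
```

Call:
carry_out:
  targets:
    - {"hand": 35,"x": -0.001,"y": 0,"z": 0,"ax": 0,"ay": 0,"az": 0}
    - {"hand": 35,"x": -0.001,"y": 0,"z": 0,"ax": 0,"ay": 0,"az": 0}

```text
t: 12.42
tool_pos: [0.5681, 0.0963, 0.2027]
orientation: [0.255, 3.131, -0.0]
force: [-1.4, 0.4, -0.7]
opening: 0.0324
gripper_force: 0.9
```

Call:
carry_out:
  targets:
    - {"hand": 35,"x": -0.001,"y": 0,"z": 0,"ax": 0,"ay": 0,"az": 0}
    - {"hand": 35,"x": -0.001,"y": 0,"z": 0,"ax": 0,"ay": 0,"az": 0}

```text
t: 12.68
tool_pos: [0.5689, 0.0961, 0.2027]
orientation: [-0.255, -3.131, 0.0]
force: [-4.3, 1.5, 0.9]
opening: 0.0323
gripper_force: 1.7
```

Call:
carry_out:
  targets:
    - {"hand": 35,"x": -0.001,"y": 0,"z": 0,"ax": 0,"ay": 0,"az": 0}
    - {"hand": 35,"x": -0.001,"y": 0,"z": 0,"ax": 0,"ay": 0,"az": 0}

```text
t: 12.92
tool_pos: [0.5694, 0.0961, 0.2026]
orientation: [-0.254, -3.129, 0.0]
force: [-9.0, 2.0, 4.8]
opening: 0.0329
gripper_force: 4.0
```

The push stops at about −4.8 mm from the mouth, just where the row should be closed (predicted −4.7 mm). One more small nudge, then I retreat.

Call:
carry_out:
  targets:
    - {"hand": 35,"x": -0.0005,"y": 0,"z": 0,"ax": 0,"ay": 0,"az": 0}
    - {"hand": 35,"x": -0.0005,"y": 0,"z": 0,"ax": 0,"ay": 0,"az": 0}
    - {"hand": 35,"x": 0.001,"y": 0,"z": 0,"ax": 0,"ay": 0,"az": 0}
    - {"hand": 35,"x": 0.005,"y": 0,"z": 0,"ax": 0,"ay": 0,"az": 0}
    - {"hand": 35,"x": 0.02,"y": 0,"z": 0,"ax": 0,"ay": 0,"az": 0}
    - {"hand": 35,"x": 0.05,"y": 0,"z": 0,"ax": 0,"ay": 0,"az": 0}
    - {"hand": 35,"x": 0.1,"y": 0,"z": 0,"ax": 0,"ay": 0,"az": 0}
    - {"hand": 35,"x": 0.15,"y": 0,"z": 0,"ax": 0,"ay": 0,"az": 0}

```text
t: 13.92
tool_pos: [0.4211, 0.1203, 0.203]
orientation: [0.255, 3.129, 0.001]
force: [0.0, 0.9, -0.2]
opening: 0.0327
gripper_force: 0.0
```

```bash
python3 look.py t7; python3 - <<'E'
from h import *
b=read_camera('scene')[0]; cv2.imwrite('pics/s7.png',b); a=cv2.imread('pics/t7.png')
cv2.imwrite('pics/c7.png',cv2.resize(np.hstack([a[160:300,220:380],b[170:310,230:390]]),None,fx=2.5,fy=2.5,interpolation=cv2.INTER_CUBIC))
mt=np.array([.5738,.0966])
for n,uv in(('rear',(313,205)),('front',(305,243))):
  try:
    e,c,dd=lidfit(a,'top',*uv,22,.058); d=c-mt; print(n,np.round(e,1),c.round(4),dd.round(4),'rack x',round(d@U[:2]-.15,4),'y',round(d@V[:2],4))
  except Exception as x: print(n,x)
E
```

```text
13.975 [0.4146 0.1207 0.1998] [-1.1  1.4 -2.5] 0.0322210513145046 [-0.1614 -0.0009]
rear [311.4 206.6] [0.6805 0.079 ] 0.0781 rack x -0.0419 y -0.0001
front [305.4 239.6] [0.6127 0.0911] 0.0748 rack x -0.1107 y 0.0009
```

View pics/c7.png

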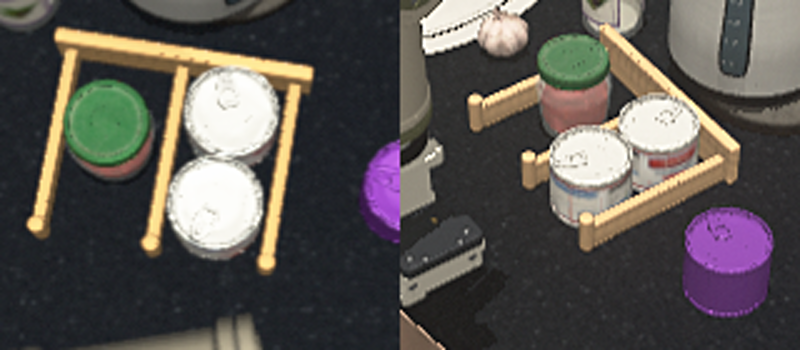

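Both tins are upright and touching in the right lane, at top crop (231,115) and (215,207); the jar, garlic and purple tin are unmoved. One clean arc fit checks spacing, rail contact and bystanders.

```bash
python3 - <<'E'
from h import *
from scipy.optimize import least_squares
a=cv2.imread('pics/t7.png'); mt=np.array([.5738,.0966])
k=cv2.convexHull(blob(a,'top',309,222,48,lambda q:(q[...,2]>150)&(q[...,1]<40))).reshape(-1,2)
p=onplane('top',k,.058)[:,:2]; q=np.c_[(p-mt)@U[:2]-.15,(p-mt)@V[:2]]
C=[]
for n,m in(('rear',q[:,0]>-.042),('front',q[:,0]<-.109)):
    s=least_squares(lambda s:np.hypot(*(q[m]-s).T)-.0375,q[m].mean(0)).x; C.append(s); print(n,m.sum(),s.round(4),abs(np.hypot(*(q[m]-s).T)-.0375).max().round(4))
print('spacing',np.linalg.norm(C[0]-C[1]))
a0=cv2.imread('pics/top0.png')
for n,(u,v,h) in dict(jar=(263,209,26),flat=(158,313,26),purple=(384,236,24),garlic=(204,204,15)).items():
    f=lambda i:cv2.cvtColor(i[v-h:v+h,u-h:u+h],cv2.COLOR_BGR2GRAY).astype(np.float32)
    print(n,np.round(cv2.phaseCorrelate(f(a0),f(a)),2))if 0 else print(n,cv2.phaseCorrelate(f(a0),f(a)))
s=read_state();print(s['t'],rack(s['tool_pos']),np.abs(s['dq']).max())
E
```

```text
rear 11 [-0.0375 -0.0001] 0.0007
front 11 [-0.1125  0.0003] 0.0008
spacing 0.07497107471144142
jar ((0.0780539749485385, -0.047506249687643276), 1.01600800620185)
flat ((-0.013791514208165268, -0.016708327294686853), 1.0001337565839372)
purple ((0.006838604023865713, 0.007787313593929923), 0.9874714203178883)
garlic ((0.011527541798409757, 0.03258568046000754), 0.9986751880910661)
14.025 [-0.1589 -0.0007] 0.11700302712937032
```

Measured centres are x = −37.5 and −112.5 mm against the wanted −37.7 and −113.1, with 75.0 mm between them, and the bystanders have not moved. I lift the gripper clear, let it settle and hand in.

Call:
carry_out:
  targets:
    - {"hand": 35,"x": 0,"y": 0,"z": -0.03,"ax": 0,"ay": 0,"az": 0}
    - {"hand": 35,"x": 0,"y": 0,"z": -0.06,"ax": 0,"ay": 0,"az": 0}
    - {"hand": 35,"x": 0,"y": 0,"z": -0.08,"ax": 0,"ay": 0,"az": 0}
    - {"hand": 35,"x": 0,"y": 0,"z": -0.08,"ax": 0,"ay": 0,"az": 0}
    - {"hand": 35,"x": 0,"y": 0,"z": -0.08,"ax": 0,"ay": 0,"az": 0}

```text
t: 14.65
tool_pos: [0.422, 0.1201, 0.282]
orientation: [-0.255, -3.131, 0.0]
force: [0.1, 0.6, 0.2]
opening: 0.0322
gripper_force: 0.0
```

```bash
python3 -c "
from plant import robot
print(robot.close_job())"
```

```text
the job is handed in; nothing more can be done
None
```

The loose tin is in the right lane touching the row tin, which is against the back rail; the jar, flat tin, purple tin and garlic are where they stood, and the job was handed in at about 15 s (no verdict was shown).

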